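# Open the label printer for a new roll

### The job

The label printer on the packing bench has run out, so open it for a new roll: press down its orange release tab with the fingertips until the cover springs up, let go of the tab, then push the front edge of the risen cover up and over backwards until the cover lies fully open and stays there by itself. Push gently, so that the printer neither slides away, tips nor leaves the bench, and do not lift, carry or knock aside anything else.

Things in the scene. Friction and masses are not known exactly. Their poses are not given: they have to be found in the camera images.
- printer: Desktop label printer, loose on the bench on rubber feet, 2.3 kg, 196 mm deep (x), 160 mm wide (y), 133 mm high when closed: light grey base 75 mm high, dark grey curved cover with a smoked window. Origin: centre of the underside; z up, x points from the printer's front (tab side, towards the robot) to its back (hinge side), y to the printer's left as seen from the front (robot's side). Its front deck, 75 mm above the bench, is 36 mm deep, in front of the cover.
- tab_top (a point): Centre of the upper face of the orange ribbed release tab, which is 24 mm (x) by 42 mm (y) and stands 8 mm proud of the front deck, on the right half of the deck; 83 mm above the bench, 23 mm in front of the cover's front edge. The point moves with the tab.
- release_tab (a joint): Angle of the release tab (rad): 0 up, 0.22 fully down (its centre is then about 8 mm lower). The tab springs back; about 4 to 5 N pressed straight down takes it down. The cover is unlatched from about 0.15 (5.5 mm down).
- cover_lip (a point): Middle of the lower front edge of the cover, on the outside of its 5 mm thick, 158 mm wide front lip; moves with the cover on a circle of 135 mm radius round the hinge line; axes as the printer's while closed. Under the cover, behind the lip, the shell is hollow.
- cover_hinge (a point): Middle of the hinge line of the cover (along the printer's y), 78 mm above the bench, 75 mm behind the printer's origin. Fixed to the printer.
- cover (a joint): Opening angle of the cover (rad): 0 closed and latched, 1.75 fully open on its stop (leaning back past upright). Once unlatched a spring pin lifts it to about 0.4, where it rests; from there it must be pushed (about 2 N at the front edge). Its balance point is at about 1.2: let go before, it falls back to 0.4; beyond, it falls open by its own weight and stays.
- label_roll: New roll of white labels on a cardboard core, standing on its flat side, 92 mm across, 60 mm high; origin at the centre of its underside. To be left alone.
- tape_roll: Roll of brown packing tape lying flat, 114 mm across, 48 mm high; origin at the centre of its underside. To be left alone.
- mug: White mug, 81 mm across, 97 mm high, with a handle; origin at the centre of its underside. To be left alone.
- box_cutter: Orange snap-blade cutter, 158 x 21 x 17 mm; origin at the centre of its underside. To be left alone.
- header_cards: Pile of grey cards, 157 x 120 x 11 mm; origin at the centre of its underside. To be left alone.
- marker: White felt marker with a blue cap, 147 mm long, 20 mm thick, lying on the pile of cards; origin at the centre of its underside. To be left alone.
- spray_cleaner: Spray bottle with a light blue body, 272 mm high; origin at the centre of its underside. To be left alone.
- glue_bottle: White glue bottle with a red cap, 42 mm across, 121 mm high; origin at the centre of its underside. To be left alone.

How it is judged:
On the way, in this order (a step that is already met when the one before it is completed fails the run):
1. the fingers press the release tab down (value of joint release_tab above 0.13 rad and contact force between the fingers and release_tab above 0.5 N).
2. the tab is let go and the cover has sprung up, untouched (value of joint cover between 0.25 and 0.6 rad and value of joint release_tab below 0.06 rad and contact force between each of the arm, the fingers and cover below 0.1 N), for 0.1 s.
3. the cover is pushed up by the fingers (value of joint cover above 0.8 rad and contact force between the fingers and cover above 0.1 N).
At the end, for the whole second after the job is handed in: The cover rests fully open (at least 1.65 of 1.75 rad), still and by itself, the release tab is up, the printer stands flat on the bench within 40 mm of where it was, and every other thing lies within 30 mm of where it was (value of joint cover above 1.65 rad and velocity of joint cover between -0.1 and 0.1 rad/s and value of joint release_tab below 0.06 rad and angle between printer's own z axis and vertical below 0.03 rad and height (world z) of printer below 0.005 m and distance of printer from where it was at the start of the episode below 0.04 m and linear speed of printer below 0.01 m/s and distance of each of label_roll, tape_roll, mug, box_cutter, header_cards, marker, spray_cleaner, glue_bottle from where it was at the start of the episode below 0.03 m); the robot touches nothing.
It fails at once if the printer is lifted or tipped up (height (world z) of printer above 0.015 m or angle between printer's own z axis and vertical above 0.12 rad).
It fails at once if the printer is shoved more than 40 mm (distance of printer from where it was at the start of the episode above 0.04 m).
It fails at once if the cover or the tab is forced with more than 30 N (contact force between the fingers and cover above 30 N or contact force between the fingers and release_tab above 30 N).
It fails at once if something else on the bench is lifted or moved more than 30 mm (distance of any of label_roll, tape_roll, mug, box_cutter, header_cards, marker, spray_cleaner, glue_bottle from where it was at the start of the episode above 0.03 m).
It also fails if it takes over 48 s, if anything falls off the work surface, if the arm or the gripper's body presses on something with over 40 N, if the wrist force passes 120 N, or if a joint passes its speed limit or range.

### The arm

A 7-joint arm with a two-finger parallel gripper is mounted at the origin on a cart in front of the work surface, level with it; the furniture and walls round the work are solid. World frame = base frame: x ahead of the robot, y to its left, z up, the work surface at z = 0. Lengths are in m, angles in rad, forces in N, time in s.
With the tool pointing down it reaches from about 0.4 to 0.9 m from the base axis. Payload 5.5 kg.
Tool frame: the origin (TCP) lies midway between the tips of the shut fingers; the grasp point (between the pads) lies 19 mm behind it; z points along the fingers, y is the direction in which the jaws open and shut (so a half turn about z gives the same grasp; the last joint's range is limited). The gripper opens to 92 mm and grips with 3 to 60 N. Pads are 19 mm wide; open, the fingers measure 130 mm over their backs; the gripper's body (75 mm by 190 mm) begins 47 mm behind the grasp point.
Start: joints at [-1.071, 0.501, -0.427, 1.55, 0.221, 1.138, -0.21], TCP at [0.152, 0.632, 0.227] pointing down, gripper open.
Joint ranges: [-2.88, 2.88], [-0.31, 2.03], [-1.54, 1.56], [0.2, 2.42], [-1.41, 4.55], [0.19, 2.02], [-2.57, 2.57]. Speed limits (rad/s): [2.57, 2.57, 3.14, 3.14, 3.14, 3.14, 3.14].

### API

Orientations are given as a 3x3 rotation matrix whose columns are the frame's x, y, z axes.
In Python, from bench import bot, camera gives the robot as it stands.
- The arm moves only by the shell command python3 -m crank 'ROWS' [FORCE]. ROWS is JSON, a list of rows, each a list of 3 entries, a list of its own where there are three numbers: the shift along the tool's x, y, z in cm, then the turn about the tool's z in degrees, then the finger opening in cm, from 0 to 9.18. A call has 1 to 5 rows; each row is the pose to reach, as a shift and turn from the pose commanded when the call began, along the tool's axes at that moment; what a row does not reach only later rows make up. A row lasts 1/12 s, in which the tool goes at most 41.7 mm and 7.16 degrees, less where a joint would pass 70% of its speed; a pose out of reach is approached as far as the arm can. A call with a gripper value outside its range is refused whole. The fingers move at their own pace and stop on an object; FORCE is the grip in N (left out, the last holds). Time passes only in rows, so rows that repeat a pose let the fingers close. It gives the time, the measured TCP pose, the force and the opening at its end, in the units of the state.
- bot.sense(): the state, without advancing time (a new reading comes with each control period).
- camera(name): name is "scene" or "top"; returns a dict with "color" (400x640x3 uint8, red, green, blue), "range_z" (400x640 float32, m along the optical axis (not along the pixel's ray), 0 where there is no reading), "fx", "fy", "cx", "cy" (pixels), "T" (4x4, takes a point from camera to world coordinates). Camera axes: x right, y up, looking along -z (the intrinsics and any distortion apply to the point x, -y, -z); pixel columns grow to the right and rows downward; lengths in m; the calibration is good to about 2 mm. A picture is of the moment at which its call begins.
- bot.job_done(): hands the job in, once; it reports no verdict.
The state is a dict: "time_s": time; "joints": joint angles; "joint_vel": joint speeds; "joint_efforts": joint torques, N m; "ee_pos": TCP position; "tool_rot": TCP orientation; "force": force on the tool from outside, world axes, zero at the start; "moment": the same for the moment, N m; "finger_gap": opening from 0.0 (shut) to 1.0 (fully open).
Only numpy, scipy, OpenCV 4.12 (cv2) and the standard library are available. Lean on these libraries where they do the work, as an engineer would, in place of code of your own. Each camera call takes 0.05 s, during which the arm holds its last target.

## Working session

There is one attempt and no reset: what is moved stays moved. The work goes in short steps, Python scripts to look and compute and a shell command to move; the robot and the scene stay as the last step left them, time stands still between calls to the robot, and variables do not carry over. Pictures are saved under pics/ and viewed, and the job is handed in when it is done.

```bash
ls; mkdir -p pics
python3 - <<'E'
from bench import bot,camera
import cv2,numpy as np
s=bot.sense();print(s)
for n in("scene","top"):
    c=camera(n);cv2.imwrite(f"pics/{n}0.png",c["color"][:,:,::-1]);np.savez(f"{n}0.npz",**c);print(n,c["fx"],c["fy"],c["cx"],c["cy"],c["T"],[k for k in c])
E
```

```text
pics
{'time_s': 0.0, 'joints': array([-1.07081353,  0.50184652, -0.42675478,  1.55145145,  0.22082856,
        1.13828414, -0.21029265]), 'joint_vel': array([-1.07737818e-03, -4.19027137e-04, -3.86639317e-04,  2.74389413e-04,
       -3.95765438e-04, -3.63501972e-04,  4.19039297e-06]), 'joint_efforts': array([ 1.31257395e-03, -5.66600132e+01, -5.81536442e+00, -2.79114497e+01,
       -6.86131278e-02,  3.08810477e-02,  1.84882629e-04]), 'ee_pos': array([0.15238422, 0.63116921, 0.22567536]), 'tool_rot': array([[-9.72107656e-01,  2.34534593e-01, -4.78802524e-04],
       [ 2.34535081e-01,  9.72105856e-01, -1.87080993e-03],
       [ 2.66770917e-05, -1.93092464e-03, -9.99998135e-01]]), 'force': array([1.02961563, 0.31929109, 0.01965298]), 'moment': array([-0.01893695, -0.1147622 ,  0.00937422]), 'finger_gap': 0.999408008672271}
scene 442.91148130340986 442.91148130340986 319.66227145134434 204.62028383861468 [[ 0.7078947   0.38958678 -0.58915807 -0.2679193 ]
 [-0.70603794  0.41378775 -0.57470872 -0.86979846]
 [ 0.01988747  0.82280121  0.56798121  0.86928255]
 [ 0.          0.          0.          1.        ]] ['color', 'range_z', 'fx', 'fy', 'cx', 'cy', 'T']
top 516.7641150764849 516.7641150764849 313.17185594593707 201.24235554790144 [[-0.02704937  0.98323272 -0.18033785  0.24687034]
 [-0.99959234 -0.02825337 -0.0041106  -0.05768771]
 [-0.00913683  0.18015315  0.98359614  1.77129921]
 [ 0.          0.          0.          1.        ]] ['color', 'range_z', 'fx', 'fy', 'cx', 'cy', 'T']
```

View pics/scene0.png

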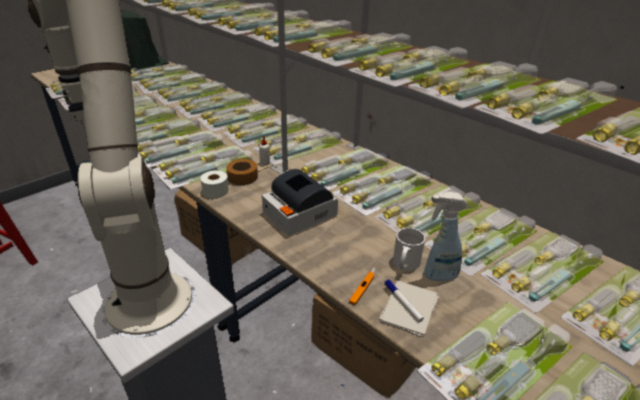

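View pics/top0.png

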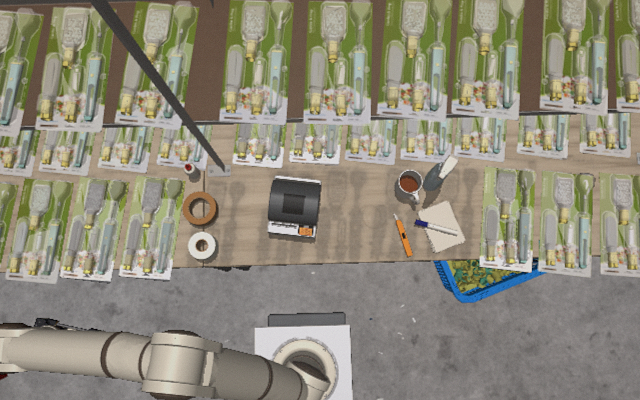

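The top view shows the printer around (295,208), its orange tab at about (306,231), and the rolls at (200,210) and (202,245). A post crosses (150,80)–(220,168) and there is an upper shelf behind.

```bash
cat > h.py <<'E'
import numpy as np,cv2
def pts(c):
    z=c["range_z"];v,u=np.mgrid[0:z.shape[0],0:z.shape[1]]
    P=np.stack([(u-c["cx"])/c["fx"]*z,-(v-c["cy"])/c["fy"]*z,-z,np.ones_like(z)],-1)
    return (P@np.asarray(c["T"]).T)[...,:3]
E
python3 - <<'E'
from h import *
for n in("scene","top"):
    c=dict(np.load(n+"0.npz"));P=pts(c);hsv=cv2.cvtColor(c["color"],cv2.COLOR_RGB2HSV)
    m=(hsv[...,0]<16)&(hsv[...,1]>190)&(hsv[...,2]>110)
    nl,L,st,ce=cv2.connectedComponentsWithStats(m.astype(np.uint8))
    for i in range(1,nl):
        if st[i,4]>15: q=P[L==i]; print(n,ce[i],st[i],np.median(q,0).round(4),q.min(0).round(3),q.max(0).round(3))
    # printer region height
    if n=="top":
        mm=np.zeros(L.shape,bool);mm[165:250,255:335]=1
        for lo,hi in((.03,.3),(.065,.079),(.08,.087),(.1,.15)):
            k=mm&(P[...,2]>lo)&(P[...,2]<hi);q=P[k];print(lo,len(q),q.min(0),q.max(0),cv2.minAreaRect(q[:,:2].astype(np.float32)))
        for col in (285,295,306):
            print(col,[(r,*P[r,col].round(3)) for r in range(170,246,4)])
        for r in(110,130,150):print(r,P[r,295].round(3))
        k=(P[...,2]>.14);k[260:]=0; k[:, :130]=k[:, :130];q=P[k&(P[...,1]<.3)&(P[...,1]>-.3)]; print("high",len(q),q.min(0),q.max(0))
    im=c["color"][:,:,::-1]
    x0,y0,x1,y1=(250,155,350,255) if n=="scene" else (255,165,335,250)
    cv2.imwrite(f"pics/{n}0z.png",cv2.resize(im[y0:y1,x0:x1],None,fx=6,fy=6,interpolation=2))
E
```

```text
scene [286.53125 209.9375 ] [281 206  12   9  64] [ 0.4529 -0.0258  0.083 ] [ 0.44  -0.043  0.078] [ 0.47  -0.002  0.088]
scene [363.06593407 286.93406593] [350 272  24  31  91] [ 0.4342 -0.3574  0.0122] [ 0.369 -0.38   0.004] [ 0.49  -0.333  0.016]
0.03 2880 [ 0.43755292 -0.07884993  0.030433  ] [0.65170012 0.10546851 0.14354163] ((0.5452871918678284, 0.012886501848697662), (0.16111330687999725, 0.1998133510351181), 81.6678466796875)
0.065 454 [ 0.43811796 -0.07884993  0.06507516] [0.64963498 0.10546851 0.07899271] ((0.5448009967803955, 0.013011768460273743), (0.16055069863796234, 0.19534631073474884), 81.73149108886719)
0.08 115 [ 0.44127252 -0.07488785  0.08004727] [0.64321413 0.09731896 0.08699255] ((0.5399351716041565, 0.012080222368240356), (0.1563783884048462, 0.1848469227552414), 81.21663665771484)
0.1 1905 [ 0.47589962 -0.07461639  0.10002777] [0.6245002  0.098537   0.14354163] ((0.5512639284133911, 0.012096039950847626), (0.160670205950737, 0.13351258635520935), 81.45579528808594)
285 [(170, np.float64(0.685), np.float64(0.046), np.float64(0.007)), (174, np.float64(0.673), 
[... 3034 characters left out ...]
27), np.float64(0.132)), (214, np.float64(0.508), np.float64(-0.026), np.float64(0.12)), (218, np.float64(0.495), np.float64(-0.026), np.float64(0.119)), (222, np.float64(0.483), np.float64(-0.026), np.float64(0.112)), (226, np.float64(0.475), np.float64(-0.025), np.float64(0.075)), (230, np.float64(0.461), np.float64(-0.024), np.float64(0.08)), (234, np.float64(0.247), np.float64(-0.058), np.float64(1.771)), (238, np.float64(0.442), np.float64(-0.022), np.float64(0.014)), (242, np.float64(0.43), np.float64(-0.022), np.float64(0.003))]
110 [ 0.736 -0.01   0.46 ]
130 [0.826 0.007 0.02 ]
150 [0.752 0.008 0.023]
high 30332 [ 0.24687034 -0.29994013  0.14032913] [1.06744505 0.29998259 1.77129921]
```

View pics/top0z.png

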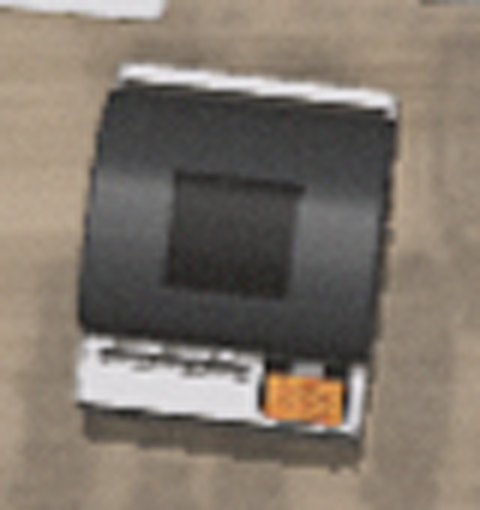

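View pics/scene0z.png

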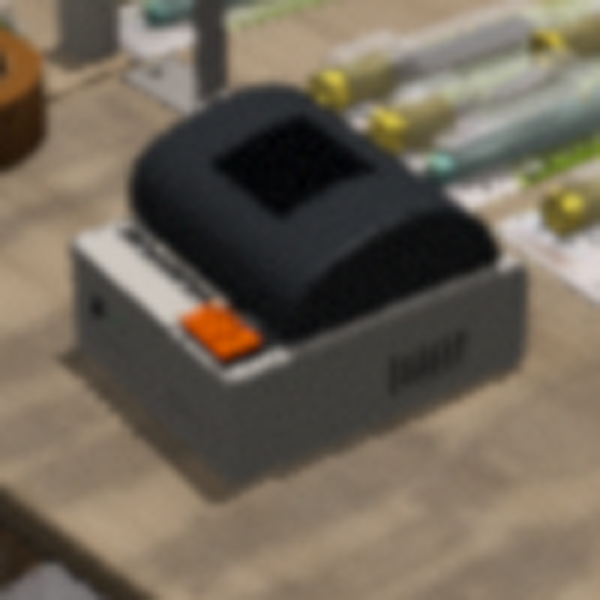

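Run:
```python
from h import *
c=dict(np.load("top0.npz"));P=pts(c)
print("shelf above"); k=(P[...,2]>.15)&(P[...,2]<1.2)&(P[...,0]>.5)&(abs(P[...,1])<.25);q=P[k];print(q.min(0),q.max(0),np.percentile(q,[1,50,99],axis=0))
for r,cc in((160,215),(140,190),(100,165),(60,130),(118,300),(112,300)):print(r,cc,P[r-1:r+2,cc-1:cc+2].reshape(-1,3).round(3)[[0,4,8]])
c=dict(np.load("scene0.npz"));P=pts(c)
for r,cc in((150,284),(120,284),(80,283),(40,284),(10,283)):print(r,cc,P[r,cc-2:cc+3].round(3))
hs=cv2.cvtColor(c["color"],cv2.COLOR_RGB2HSV)
```

```text
shelf above
[ 0.68472587 -0.24999216  0.4304945 ] [1.0649679  0.24998733 0.50960562] [[ 6.98395189e-01 -2.45079178e-01  4.56954693e-01]
 [ 8.64022045e-01 -4.03512723e-04  4.67953697e-01]
 [ 1.05066333e+00  2.44983967e-01  5.03712425e-01]]
160 215 [[0.683 0.26  0.184]
 [0.683 0.259 0.173]
 [0.685 0.26  0.153]]
140 190 [[ 0.803  0.381  0.024]
 [ 0.802  0.38   0.014]
 [ 0.803  0.38  -0.   ]]
100 165 [[0.764 0.33  0.494]
 [0.759 0.326 0.498]
 [0.758 0.325 0.495]]
60 130 [[0.882 0.428 0.489]
 [0.882 0.428 0.481]
 [0.877 0.424 0.486]]
118 300 [[ 0.715 -0.021  0.462]
 [ 0.712 -0.023  0.463]
 [ 0.714 -0.026  0.45 ]]
112 300 [[ 0.73  -0.021  0.467]
 [ 0.728 -0.024  0.466]
 [ 0.727 -0.026  0.462]]
150 284 [[0.684 0.262 0.097]
 [0.685 0.257 0.098]
 [0.686 0.253 0.099]
 [0.7   0.263 0.09 ]
 [0.705 0.263 0.089]]
120 284 [[0.689 0.263 0.215]
 [0.694 0.262 0.214]
 [0.698 0.262 0.212]
 [0.703 0.262 0.211]
 [0.706 0.26  0.211]]
80 283 [[0.689 0.261 0.361]
 [0.694 0.262 0.36 ]
 [0.697 0.26  0.36 ]
 [0.705 0.265 0.357]
 [0.705 0.259 0.358]]
40 284 [[0.697 0.26  0.491]
 [0.704 0.263 0.49 ]
 [0.706 0.261 0.49 ]
 [0.751 0.307 0.473]
 [0.751 0.302 0.474]]
10 283 [[0.699 0.263 0.581]
 [0.701 0.261 0.581]
 [0.709 0.264 0.58 ]
 [1.079 0.687 0.471]
 [1.084 0.687 0.47 ]]
```

```bash
cat >> h.py <<'E'
yaw=np.radians(-8.4);O=np.array([.545,.013])
def w(px,py,z):
    c,s=np.cos(yaw),np.sin(yaw);return np.array([O[0]+c*px-s*py,O[1]+s*px+c*py,z])
def to(t):
    from bench import bot
    s=bot.sense();R=s["tool_rot"];d=R.T@(np.asarray(t)-s["ee_pos"])*100
    cy=np.degrees(np.arctan2(-R[0,1],R[1,1]));print("t",s["time_s"],"ee",s["ee_pos"].round(4),"gap",round(s["finger_gap"],2),"F",s["force"].round(2),"shift cm",d.round(2),"turn",round(cy-np.degrees(yaw),2))
def inpr():
    from bench import bot
    e=bot.sense()["ee_pos"];c,s=np.cos(yaw),np.sin(yaw);a=e[:2]-O;print("printer frame",(c*a[0]+s*a[1]).round(4),(-s*a[0]+c*a[1]).round(4),e[2].round(4))
E
python3 - <<'E'
from h import *
print(w(-.083,-.047,.083)); to(w(-.088,-.046,.21))
c=dict(np.load("scene0.npz"));P=pts(c);k=(P[...,2]>.068)&(P[...,2]<.078);k[:155]=0;k[255:]=0;k[:,:250]=0;k[:,345:]=0
q=P[k];print(len(q),cv2.minAreaRect(q[:,:2].astype(np.float32)),q.min(0),q.max(0))
E
```

```text
[ 0.45602449 -0.02137091  0.083     ]
t 0.1 ee [0.1524 0.6312 0.2258] gap 1.0 F [ 0.36 -0.42  0.23] shift cm [-44.32 -56.26   1.68] turn -5.16
417 ((0.562066912651062, 0.10790890455245972), (0.3707261085510254, 0.201570063829422), 76.60423278808594) [ 0.43625551 -0.07796634  0.06801534] [0.70200659 0.26532457 0.07793739]
```

```bash
python3 -m crank '[[[-2.5,-3.2,0],0,6],[[-5,-6.4,0],0,4],[[-7.5,-9.6,0],0,2],[[-10,-12.8,0],0,0],[[-12.5,-16,0],0,0]]' 20; python3 -c "
from h import *;to(w(-.088,-.046,.21))"
```

```text
time_s: 0.52
ee_pos: [0.2368, 0.4448, 0.2261]
tool_rot: [[-0.972, 0.234, -0.0], [0.234, 0.972, -0.001], [0.0, -0.001, -1.0]]
force: [1.0, -0.5, -0.3]
finger_gap: 0.688
t 0.5167 ee [0.2368 0.4448 0.2261] gap 0.69 F [ 1.01 -0.53 -0.33] shift cm [-31.74 -40.12   1.64] turn -5.16
```

```bash
python3 -m crank '[[[-2.5,-3.2,0],0,0],[[-5,-6.4,0],0,0],[[-7.5,-9.6,0],0,0],[[-10,-12.8,0],0,0],[[-12.5,-16,0],0,0]]'; python3 -c "
from h import *;to(w(-.088,-.046,.21))"
```

```text
time_s: 0.93
ee_pos: [0.3206, 0.2601, 0.2266]
tool_rot: [[-0.972, 0.234, 0.0], [0.234, 0.972, 0.0], [-0.0, 0.0, -1.0]]
force: [0.4, -0.1, 0.2]
finger_gap: 0.325
t 0.9333 ee [0.3206 0.2601 0.2266] gap 0.33 F [ 0.43 -0.08  0.18] shift cm [-19.26 -24.13   1.66] turn -5.16
```

```bash
python3 -m crank '[[[-2.5,-3.2,0],0,0],[[-5,-6.4,0],-2,0],[[-7.5,-9.6,0],-5,0],[[-10,-12.8,0],-5,0],[[-12.5,-16,0],-5,0]]'; python3 -c "
from h import *;to(w(-.088,-.046,.21))"
```

```text
time_s: 1.35
ee_pos: [0.4045, 0.0753, 0.2268]
tool_rot: [[-0.989, 0.149, 0.0], [0.149, 0.989, 0.0], [-0.0, 0.0, -1.0]]
force: [1.2, 0.4, -0.4]
finger_gap: 0.009
t 1.35 ee [0.4045 0.0753 0.2268] gap 0.01 F [ 1.24  0.38 -0.4 ] shift cm [-6.03 -8.7   1.68] turn -0.14
```

```bash
python3 -m crank '[[[-2,-2.9,0],0,0],[[-4,-5.8,0],0,0],[[-6,-8.7,2],0,0],[[-6,-8.7,6],0,0],[[-6,-8.7,10],0,0]]'
python3 - <<'E'
from h import *;to(w(-.088,-.046,.1));inpr()
from bench import camera
for n in("scene","top"):
    c=camera(n);im=c["color"][:,:,::-1]
    x0,y0,x1,y1=(250,135,350,235) if n=="scene" else (255,165,335,250)
    cv2.imwrite(f"pics/{n}1z.png",cv2.resize(im[y0:y1,x0:x1],None,fx=6,fy=6,interpolation=2))
E
```

```text
time_s: 1.77
ee_pos: [0.4532, -0.0202, 0.1268]
tool_rot: [[-0.988, 0.154, 0.005], [0.154, 0.988, -0.001], [-0.005, 0.0, -1.0]]
force: [0.4, 0.6, -0.5]
finger_gap: 0.007
t 1.7667 ee [ 0.4532 -0.0202  0.1268] gap 0.01 F [ 0.41  0.58 -0.47] shift cm [0.21 0.03 2.68] turn -0.44
printer frame -0.086 -0.0463 0.1268
```

View pics/scene1z.png

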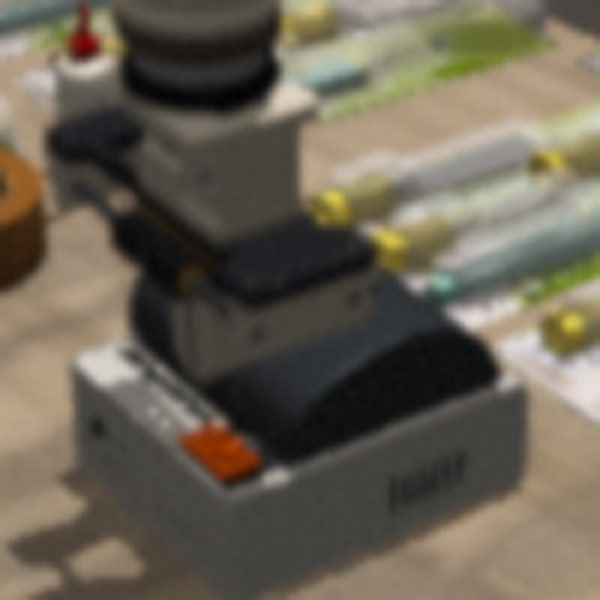

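View pics/top1z.png

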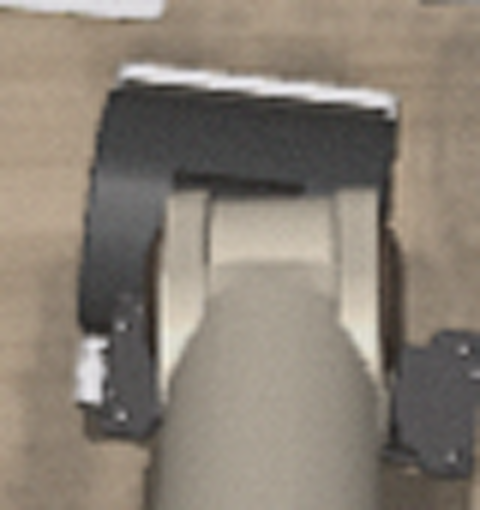

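Fingers (tip near crop (205,375)) hover above the deck. I'll project the TCP to confirm, then descend to just above the tab.

```bash
python3 -m crank '[[[0.2,0,1],0,0],[[0.2,0,2],0,0],[[0.2,0,3],0,0],[[0.2,0,3.3],0,0],[[0.2,0,3.5],0,0]]'
python3 - <<'E'
from h import *;to(w(-.088,-.046,.083));inpr()
from bench import camera,bot
c=camera("scene");im=c["color"][:,:,::-1].copy()
e=bot.sense()["ee_pos"];p=np.linalg.inv(c["T"])@[*e,1];u=c["cx"]+c["fx"]*p[0]/-p[2];v=c["cy"]+c["fy"]*p[1]/p[2];print(u,v)
x0,y0,x1,y1=(250,135,350,235)
z=cv2.resize(im[y0:y1,x0:x1],None,fx=6,fy=6,interpolation=2);cv2.circle(z,(int((u-x0)*6+3),int((v-y0)*6+3)),4,(0,255,0),1)
cv2.imwrite(f"pics/scene2z.png",z)
E
```

```text
time_s: 2.28
ee_pos: [0.449, -0.0171, 0.092]
tool_rot: [[-0.989, 0.148, 0.0], [0.148, 0.989, 0.0], [-0.0, 0.0, -1.0]]
force: [-0.9, -0.1, 0.5]
finger_gap: 0.003
t 2.2833 ee [ 0.449  -0.0171  0.092 ] gap 0.0 F [-0.94 -0.07  0.53] shift cm [-0.26 -0.22  0.9 ] turn -0.13
printer frame -0.0906 -0.0438 0.092
283.67937385652584 207.0983142745791
```

View pics/scene2z.png

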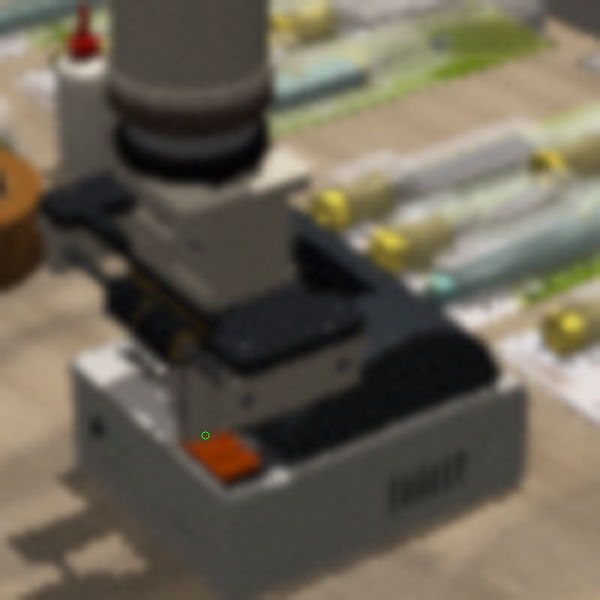

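```bash
python3 -m crank '[[[-0.35,-0.35,0.2],0,0],[[-0.35,-0.35,0.5],0,0],[[-0.35,-0.35,0.8],0,0],[[-0.35,-0.35,1.0],0,0],[[-0.35,-0.35,1.1],0,0]]'
python3 - <<'E'
from h import *;to(w(-.087,-.0475,.076));inpr()
E
```

```text
time_s: 2.75
ee_pos: [0.4519, -0.0215, 0.0807]
tool_rot: [[-0.989, 0.149, 0.0], [0.149, 0.989, -0.0], [-0.0, -0.0, -1.0]]
force: [0.0, -0.4, 2.5]
finger_gap: 0.007
t 2.75 ee [ 0.4519 -0.0215  0.0807] gap 0.01 F [ 0.04 -0.37  2.49] shift cm [-0.    0.03  0.47] turn -0.18
printer frame -0.087 -0.0478 0.0807
```

Contact on the tab (2.5 N). Pressing on.

```bash
python3 -m crank '[[[0,0,0.2],0,0],[[0,0,0.3],0,0],[[0,0,0.4],0,0],[[0,0,0.45],0,0],[[0,0,0.45],0,0]]'
python3 - <<'E'
from h import *;to(w(-.087,-.0475,.076));inpr()
from bench import camera
c=camera("scene");im=c["color"][:,:,::-1].copy()
x0,y0,x1,y1=(250,135,350,235)
cv2.imwrite(f"pics/scene3z.png",cv2.resize(im[y0:y1,x0:x1],None,fx=6,fy=6,interpolation=2))
E
```

```text
time_s: 3.17
ee_pos: [0.4517, -0.0214, 0.0762]
tool_rot: [[-0.989, 0.149, -0.0], [0.149, 0.989, -0.0], [0.0, -0.0, -1.0]]
force: [-1.6, -0.7, 4.2]
finger_gap: 0.005
t 3.1667 ee [ 0.4517 -0.0214  0.0762] gap 0.01 F [-1.56 -0.7   4.17] shift cm [-0.03  0.02  0.02] turn -0.17
printer frame -0.0873 -0.0477 0.0762
```

View pics/scene3z.png

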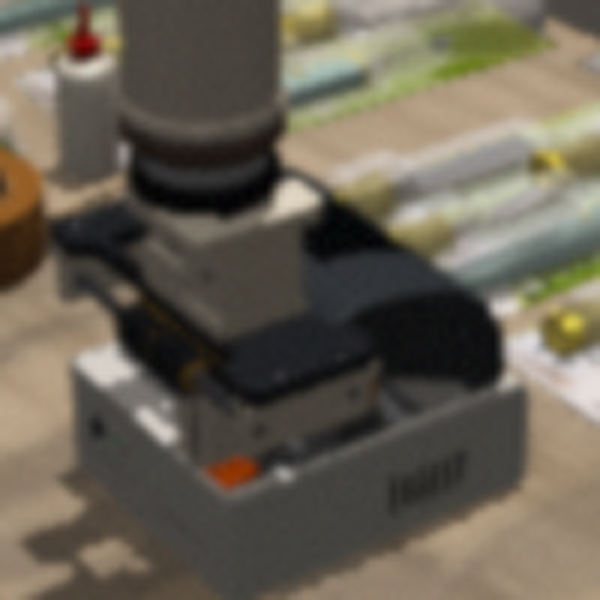

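The cover has popped up (interior visible at crop (400,400)). I'll release up and toward the robot.

```bash
python3 -m crank '[[[0.4,0,-0.4],0,0],[[1.2,0,-1.2],0,0],[[3,0,-2],0,0],[[5,0,-3],0,0],[[5,0,-3],0,0]]'
python3 - <<'E'
from h import *;to(w(-.07,0,.11));inpr()
from bench import camera
for n in("scene","top"):
    c=camera(n);im=c["color"][:,:,::-1]; np.savez(n+"4.npz",**c)
    x0,y0,x1,y1=(250,135,350,235) if n=="scene" else (255,165,335,250)
    cv2.imwrite(f"pics/{n}4z.png",cv2.resize(im[y0:y1,x0:x1],None,fx=6,fy=6,interpolation=2))
E
```

```text
time_s: 3.63
ee_pos: [0.3983, -0.0133, 0.1066]
tool_rot: [[-0.989, 0.148, -0.003], [0.148, 0.989, 0.0], [0.003, 0.0, -1.0]]
force: [-0.7, 0.7, -0.2]
finger_gap: 0.008
t 3.6333 ee [ 0.3983 -0.0133  0.1066] gap 0.01 F [-0.75  0.71 -0.17] shift cm [-7.12  4.76 -0.36] turn -0.14
printer frame -0.1413 -0.0475 0.1066
```

View pics/scene4z.png

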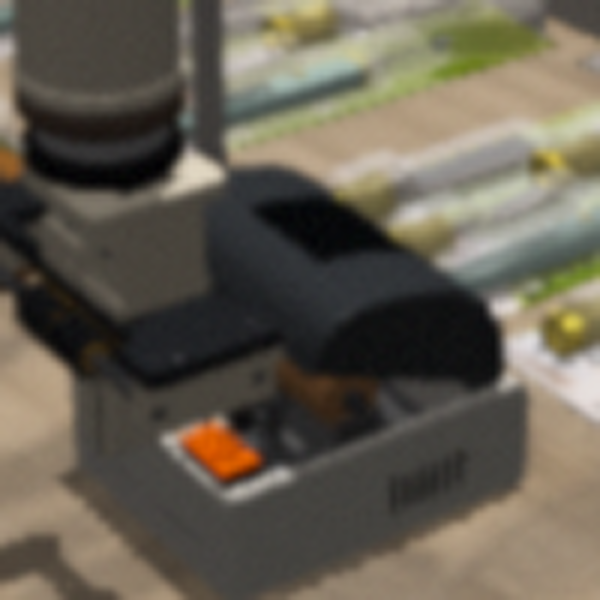

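View pics/top4z.png

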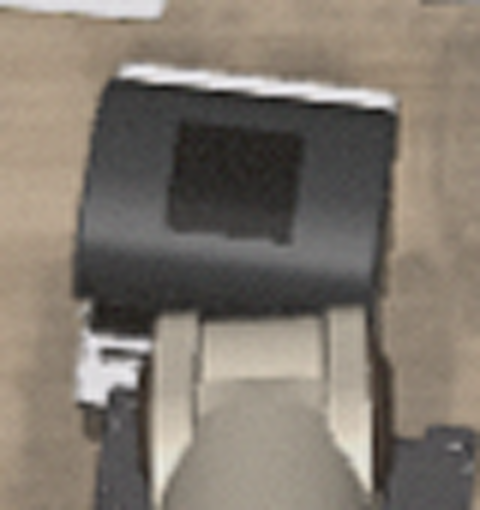

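Cover rests up (~0.4), tab is up at crop (222,455), gripper clear, printer unmoved. Now position in front of the lip centre.

```bash
python3 -m crank '[[[0,2.5,-0.2],0,0],[[-2,4.8,-0.4],0,0],[[-5,4.8,-0.4],0,0],[[-6.5,4.8,-0.4],0,0],[[-6.5,4.8,-0.4],0,0]]'
python3 - <<'E'
from h import *;to(w(-.06,0,.11));inpr()
from bench import camera
for n in("scene",):
    c=camera(n);im=c["color"][:,:,::-1]; np.savez(n+"5.npz",**c)
    x0,y0,x1,y1=(250,135,350,235)
    cv2.imwrite(f"pics/{n}5z.png",cv2.resize(im[y0:y1,x0:x1],None,fx=6,fy=6,interpolation=2))
E
```

```text
time_s: 4.15
ee_pos: [0.4785, 0.024, 0.1104]
tool_rot: [[-0.989, 0.149, 0.004], [0.149, 0.989, 0.0], [-0.004, 0.001, -1.0]]
force: [-0.2, 0.4, 0.3]
finger_gap: 0.003
t 4.15 ee [0.4785 0.024  0.1104] gap 0.0 F [-0.18  0.42  0.32] shift cm [-0.74 -0.12  0.05] turn -0.16
printer frame -0.0674 0.0012 0.1104
```

View pics/scene5z.png

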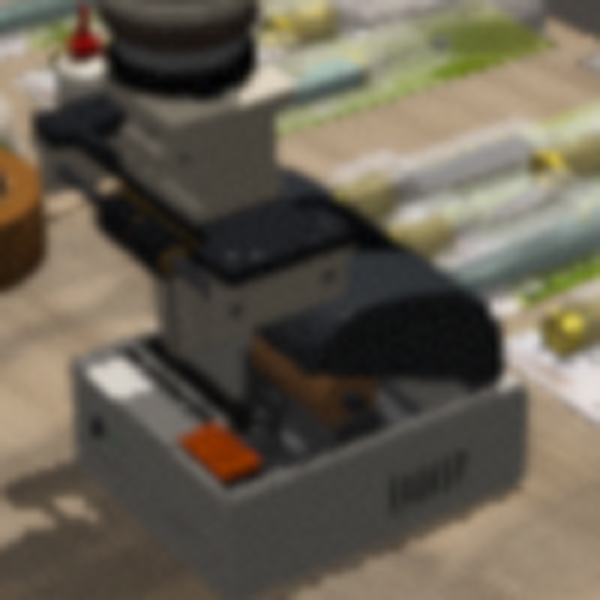

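Fingers sit just in front of the lip, no contact yet. Start a gentle push.

```bash
python3 -m crank '[[[-0.3,0,0],0,0],[[-0.6,0,0],0,0],[[-0.9,0,-0.1],0,0],[[-1.2,0,-0.3],0,0],[[-1.5,0,-0.5],0,0]]'
python3 - <<'E'
from h import *;to(w(-.06,0,.11));inpr()
E
```

```text
time_s: 4.62
ee_pos: [0.4867, 0.0217, 0.115]
tool_rot: [[-0.989, 0.149, -0.004], [0.149, 0.989, 0.0], [0.004, -0.0, -1.0]]
force: [-7.3, 1.7, 2.9]
finger_gap: 0.003
t 4.6167 ee [0.4867 0.0217 0.115 ] gap 0.0 F [-7.3   1.71  2.86] shift cm [ 0.11 -0.01  0.5 ] turn -0.16
printer frame -0.0589 0.0001 0.115
```

Run:
```python
from h import *
from bench import camera
for n in("scene","top"):
    c=camera(n);im=c["color"][:,:,::-1]; np.savez(n+"6.npz",**c)
    x0,y0,x1,y1=(250,135,350,235) if n=="scene" else (255,165,335,250)
    cv2.imwrite(f"pics/{n}6z.png",cv2.resize(im[y0:y1,x0:x1],None,fx=6,fy=6,interpolation=2))
to(w(-.06,0,.11));inpr()
```

```text
t 4.7167 ee [0.4866 0.0218 0.115 ] gap 0.01 F [-3.9   0.85  1.34] shift cm [ 0.09 -0.02  0.5 ] turn -0.16
printer frame -0.0591 0.0002 0.115
```

View pics/scene6z.png

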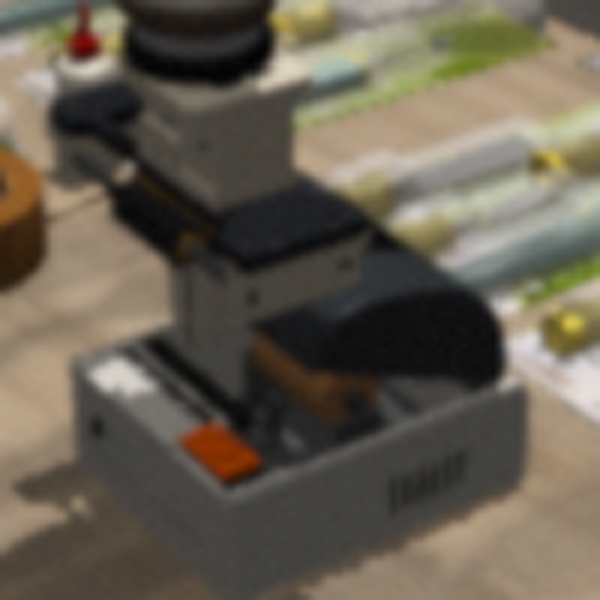

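View pics/top6z.png

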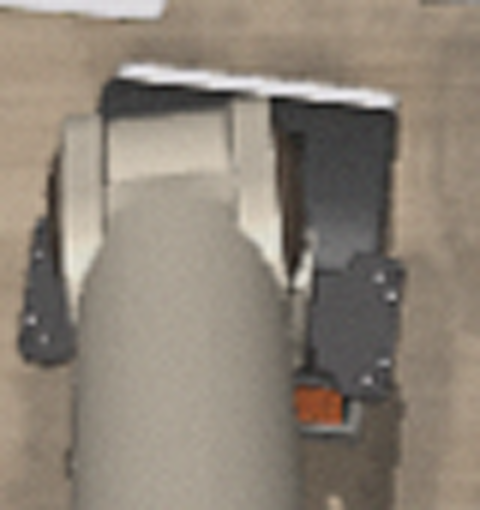

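The cover has not turned yet: the force (−7.3, +2.9) is along the lip face's normal, i.e. through the hinge. I need press plus upward drag along the arc.

```bash
python3 -m crank '[[[-0.9,0,0],0,0],[[-1.2,0,-0.3],0,0],[[-1.35,0,-0.6],0,0],[[-1.5,0,-0.9],0,0],[[-1.6,0,-1.2],0,0]]'
python3 - <<'E'
from h import *;to(w(-.06,0,.11));inpr()
from bench import camera
for n in("scene",):
    c=camera(n);im=c["color"][:,:,::-1]
    x0,y0,x1,y1=(250,135,350,235)
    cv2.imwrite(f"pics/{n}7z.png",cv2.resize(im[y0:y1,x0:x1],None,fx=6,fy=6,interpolation=2))
E
```

```text
time_s: 5.13
ee_pos: [0.5001, 0.0197, 0.1264]
tool_rot: [[-0.989, 0.148, -0.008], [0.148, 0.989, 0.0], [0.008, -0.001, -1.0]]
force: [-8.3, 2.3, 2.5]
finger_gap: 0.002
t 5.1333 ee [0.5001 0.0197 0.1264] gap 0.0 F [-8.28  2.27  2.52] shift cm [ 1.45 -0.    1.65] turn -0.13
printer frame -0.0454 0.0 0.1264
```

View pics/scene7z.png

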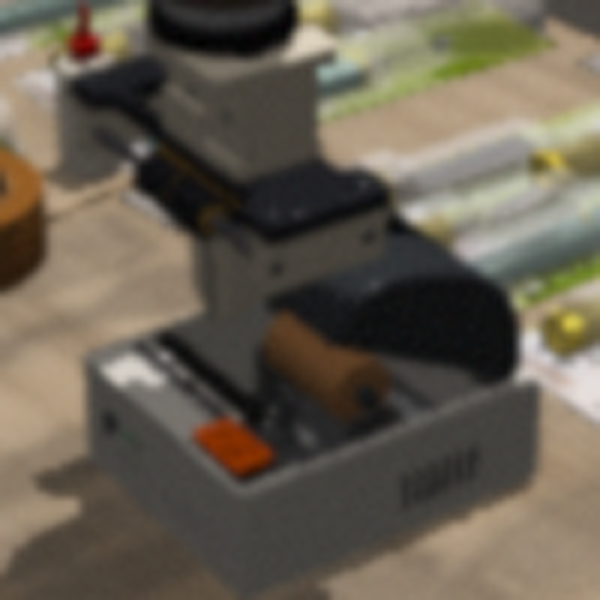

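The cover turned to about 0.55, but the printer slid about 5 mm (tab moved 2 px). I'll reduce the horizontal lead and lift more.

```bash
cat > look.py <<'E'
import sys
from h import *
from bench import camera,bot
k=sys.argv[1];to(w(-.06,0,.11));inpr()
c=camera("scene");im=c["color"][:,:,::-1];P=pts(c);hsv=cv2.cvtColor(c["color"],cv2.COLOR_RGB2HSV)
m=(hsv[...,0]<16)&(hsv[...,1]>190)&(hsv[...,2]>90);m[:,310:]=0;m[:195]=0;m[:,:270]=0
q=P[m];print("orange n",m.sum(),"px",np.argwhere(m).mean(0)[::-1].round(2),np.median(q,0).round(4),"max px",np.argwhere(m).max(0),np.argwhere(m).min(0))
# printer right-front lower corner: template shift vs first image, base front-right region
a=cv2.cvtColor(np.load("scene4.npz")["color"],cv2.COLOR_RGB2GRAY);b=cv2.cvtColor(c["color"],cv2.COLOR_RGB2GRAY)
t=a[205:228,308:336];r=cv2.matchTemplate(b[195:240,298:350],t,cv2.TM_CCOEFF_NORMED);_,s,_,l=cv2.minMaxLoc(r)
y,x=l[1],l[0]
def sub(v): return 0.5*(v[0]-v[2])/(v[0]-2*v[1]+v[2])
try: x+=sub(r[l[1],l[0]-1:l[0]+2]);y+=sub(r[l[1]-1:l[1]+2,l[0]])
except Exception: pass
du,dv=x-10,y-10;d=1.15;R=c["T"][:3,:3]
# bench-plane shift by ray intersection z=.04
def hit(u,v,z=.04):
    r=R@np.array([(u-c["cx"])/c["fx"],-(v-c["cy"])/c["fy"],-1]);o=c["T"][:3,3];return o+r*(z-o[2])/r[2]
print("vent shift px",round(du,2),round(dv,2),"score",round(s,2),"mm",((hit(322+du,216+dv)-hit(322,216))*1000).round(1))
x0,y0,x1,y1=(250,115,350,235)
cv2.imwrite(f"pics/scene{k}z.png",cv2.resize(im[y0:y1,x0:x1],None,fx=5,fy=5,interpolation=2))
E
python3 -m crank '[[[0,0,-0.3],0,0],[[-0.1,0,-0.6],0,0],[[-0.3,0,-0.9],0,0],[[-0.5,0,-1.2],0,0],[[-0.7,0,-1.5],0,0]]'; python3 look.py 8
```

```text
time_s: 5.6
ee_pos: [0.5105, 0.0182, 0.1425]
tool_rot: [[-0.989, 0.149, -0.002], [0.149, 0.989, 0.0], [0.002, -0.0, -1.0]]
force: [-5.2, 0.3, 3.1]
finger_gap: 0.008
t 5.6 ee [0.5105 0.0182 0.1425] gap 0.01 F [-5.2   0.28  3.1 ] shift cm [ 2.51 -0.01  3.26] turn -0.17
printer frame -0.0349 0.0001 0.1425
orange n 63 px [288.46 208.87] [ 0.4613 -0.0252  0.0833] max px [213 294] [205 283]
vent shift px 0.6 -0.2 score 0.99 mm [ 2.2 -0.6  0. ]
```

View pics/scene8z.png

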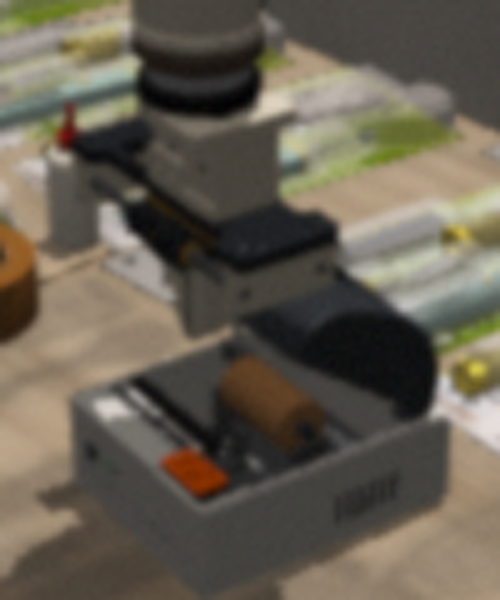

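Cover at roughly 0.7, the printer steady (~5 mm total slide). Continue along the arc.

```bash
python3 -m crank '[[[-0.3,0,-0.3],0,0],[[-0.6,0,-0.6],0,0],[[-0.9,0,-0.9],0,0],[[-1.2,0,-1.2],0,0],[[-1.5,0,-1.4],0,0]]'; python3 look.py 9
```

```text
time_s: 6.07
ee_pos: [0.5274, 0.0159, 0.157]
tool_rot: [[-0.989, 0.149, 0.002], [0.149, 0.989, 0.0], [-0.002, 0.0, -1.0]]
force: [-0.7, 0.9, -0.4]
finger_gap: 0.006
t 6.0667 ee [0.5274 0.0159 0.157 ] gap 0.01 F [-0.74  0.94 -0.36] shift cm [ 4.22 -0.05  4.7 ] turn -0.17
printer frame -0.0178 0.0003 0.157
orange n 63 px [288.56 208.92] [ 0.4614 -0.0245  0.083 ] max px [213 294] [205 283]
vent shift px 0.68 -0.16 score 0.99 mm [ 2.2 -0.9  0. ]
```

View pics/scene9z.png

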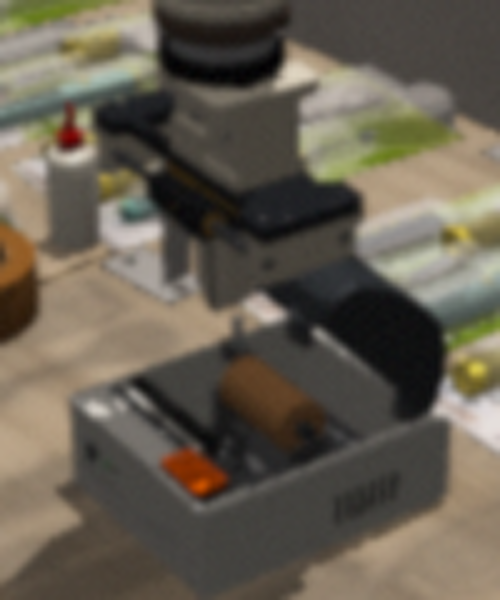

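```bash
python3 -m crank '[[[-0.5,0,-0.3],0,0],[[-1.0,0,-0.6],0,0],[[-1.5,0,-0.8],0,0],[[-2,0,-1],0,0],[[-2.5,0,-1.1],0,0]]'; python3 look.py 10
```

```text
time_s: 6.53
ee_pos: [0.5518, 0.0121, 0.1676]
tool_rot: [[-0.989, 0.149, 0.001], [0.149, 0.989, -0.0], [-0.001, 0.0, -1.0]]
force: [-0.7, -1.3, 1.2]
finger_gap: 0.004
t 6.5333 ee [0.5518 0.0121 0.1676] gap 0.0 F [-0.67 -1.27  1.16] shift cm [ 6.7  -0.03  5.75] turn -0.17
printer frame 0.0069 0.0001 0.1676
orange n 65 px [288.78 208.98] [ 0.4629 -0.0258  0.0829] max px [213 295] [205 283]
vent shift px 0.81 -0.11 score 0.99 mm [ 2.3 -1.4  0. ]
```

View pics/scene10z.png

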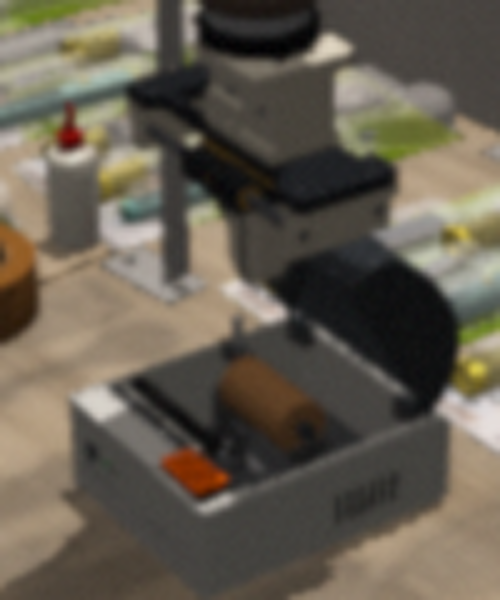

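```bash
python3 -m crank '[[[-0.8,0,-0.2],0,0],[[-1.6,0,-0.3],0,0],[[-2.4,0,-0.4],0,0],[[-3.2,0,-0.4],0,0],[[-4,0,-0.4],0,0]]'; python3 look.py 11
```

```text
time_s: 7.0
ee_pos: [0.5915, 0.0061, 0.1712]
tool_rot: [[-0.989, 0.149, 0.0], [0.149, 0.989, 0.0], [-0.0, 0.0, -1.0]]
force: [0.7, -0.3, 0.6]
finger_gap: 0.002
t 7.0 ee [0.5915 0.0061 0.1712] gap 0.0 F [ 0.7  -0.3   0.63] shift cm [10.7  -0.03  6.12] turn -0.17
printer frame 0.047 -0.0 0.1712
orange n 64 px [288.77 209.12] [ 0.4615 -0.0273  0.0827] max px [213 295] [205 283]
vent shift px 3.18 -0.94 score 0.96 mm [11.  -3.4  0. ]
```

View pics/scene11z.png

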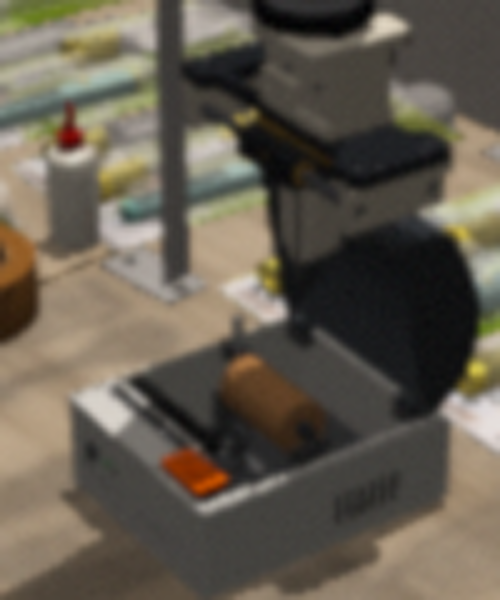

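```bash
python3 -m crank '[[[-0.8,0,0],0,0],[[-1.6,0,0],0,0],[[-2,0,0],0,0],[[-2,0,0],0,0],[[-2,0,0],0,0]]'; python3 look.py 12
```

```text
time_s: 7.47
ee_pos: [0.6102, 0.0033, 0.171]
tool_rot: [[-0.989, 0.149, -0.001], [0.149, 0.989, -0.0], [0.001, -0.0, -1.0]]
force: [-0.1, -0.9, -1.5]
finger_gap: 0.004
t 7.4667 ee [0.6102 0.0033 0.171 ] gap 0.0 F [-0.08 -0.89 -1.47] shift cm [12.58 -0.03  6.1 ] turn -0.17
printer frame 0.0659 -0.0001 0.171
orange n 65 px [288.86 209.11] [ 0.4615 -0.026   0.0824] max px [213 295] [205 283]
vent shift px 3.71 -1.43 score 0.91 mm [14.1 -2.7  0. ]
```

View pics/scene12z.png

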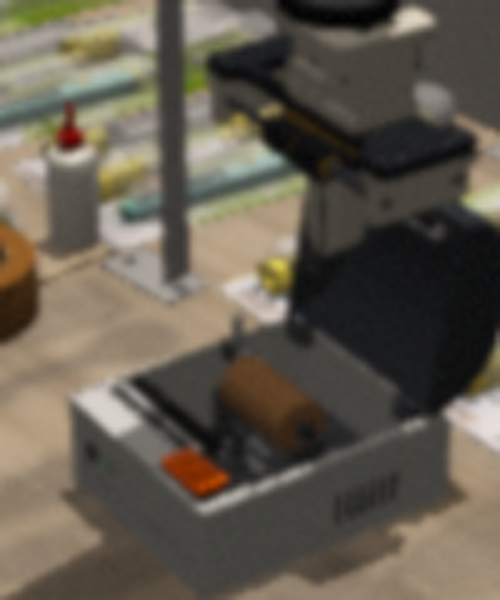

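The cover is open past upright. Retract toward the robot and check.

```bash
python3 -m crank '[[[1.5,0,0],0,0],[[4,0,0],0,0],[[8,0,-1],0,0],[[12,0,-2],0,0],[[16,0,-3],0,0]]';python3 -m crank '[[[3,2,-2],0,0],[[3,6,-4],0,0],[[3,10,-4],0,0],[[3,14,-4],0,0],[[3,18,-4],0,0]]'; python3 look.py 13
python3 - <<'E'
from h import *
from bench import camera
c=camera("top");cv2.imwrite("pics/top13.png",c["color"][:,:,::-1]);P=pts(c)
c2=camera("scene");cv2.imwrite("pics/scene13.png",c2["color"][:,:,::-1])
mm=np.zeros(P.shape[:2],bool);mm[150:250,255:335]=1
k=mm&(P[...,2]>.06)&(P[...,2]<.079);q=P[k];print(cv2.minAreaRect(q[:,:2].astype(np.float32)))
k=mm&(P[...,2]>.1)&(P[...,2]<.3);q=P[k];c_,s_=np.cos(yaw),np.sin(yaw);a=q[:,:2]-O
px=c_*a[:,0]+s_*a[:,1];t=q[:,2]>q[:,2].max()-.02;print("top z",q[:,2].max(),"px of top",np.median(px[t]),"front px at z .1-.15",px[q[:,2]<.15].min())
E
```

```text
time_s: 7.93
ee_pos: [0.4496, 0.0273, 0.201]
tool_rot: [[-0.989, 0.149, -0.001], [0.149, 0.989, -0.0], [0.001, -0.0, -1.0]]
force: [-0.6, 1.1, 1.3]
finger_gap: 0.002
time_s: 8.35
ee_pos: [0.449, 0.2116, 0.2426]
tool_rot: [[-0.989, 0.149, 0.002], [0.149, 0.989, 0.001], [-0.002, 0.002, -1.0]]
force: [0.6, -1.0, 0.5]
finger_gap: 0.005
t 8.35 ee [0.449  0.2116 0.2426] gap 0.0 F [ 0.64 -1.04  0.5 ] shift cm [ -6.43 -18.25  13.24] turn -0.18
printer frame -0.124 0.1825 0.2426
orange n 65 px [288.55 209.15] [ 0.461  -0.0258  0.0825] max px [213 294] [205 283]
vent shift px 0.32 0.11 score 0.94 mm [ 0.3 -1.1  0. ]
((0.5614326000213623, 0.010745048522949219), (0.1615237146615982, 0.21256646513938904), 81.84639739990234)
top z 0.21830633925743248 px of top 0.12045892198944566 front px at z .1-.15 -0.04107264055266015
```

View pics/scene13z.png

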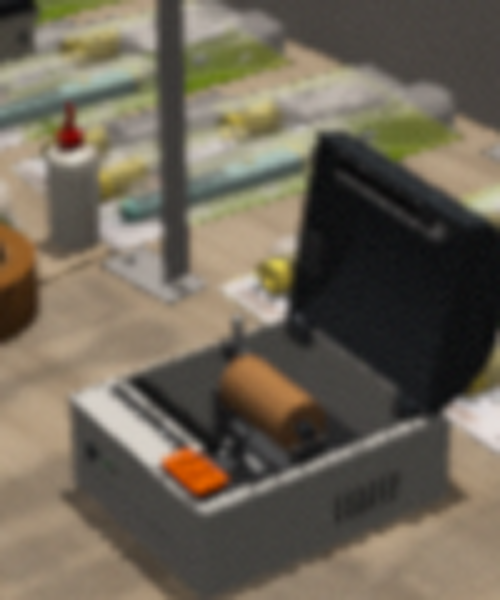

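View pics/top13.png

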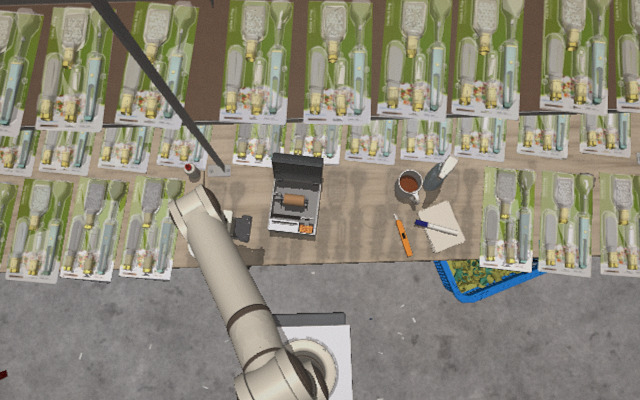

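```bash
python3 -m crank '[[[0,0,0],0,0],[[0,0,0],0,0],[[0,0,0],0,0],[[0,0,0],0,0],[[0,0,0],0,0]]'; python3 -c "
from bench import bot
print(bot.sense()['joint_vel'].round(4));bot.job_done()"
```

```text
time_s: 8.92
ee_pos: [0.4492, 0.2086, 0.2413]
tool_rot: [[-0.989, 0.151, 0.0], [0.151, 0.989, -0.0], [-0.0, -0.0, -1.0]]
force: [-0.3, 0.5, 0.3]
finger_gap: 0.002
[-0.0014  0.0032 -0.007  -0.0052 -0.0001 -0.0009  0.0006]
the job is handed in; nothing more can be done
```

The printer's cover is open and stays there by itself, and I handed the job in at about 9 s. I pressed the tab with about 4 N until the cover sprang up and let go. I then pushed and lifted the cover's front edge along its arc until it fell open, and backed away.

- **Cover and tab:** In the last pictures the cover leans back past upright with nothing touching it, and the tab is up. I had no direct reading of the cover angle; I judged it from the images. It held its place through the push at an estimated 1.1 rad, below its balance point, so I take it that the fingers were still carrying it. The force reading there was close to noise.
- **Printer slide:** The first push at the front edge, at about 8 N, pressed towards the hinge and slid the printer back roughly 5 to 8 mm. I eased off and lifted more, and it did not slide noticeably after that. My checks disagreed on the amount: the tab's position gave about 5 to 8 mm. The pattern match on the side vents varied between 0 and 14 mm and was disturbed by the moving cover. The 14 mm figure was also well inside the 40 mm limit.
- **Other objects:** The mug, cutter, cards, marker and spray bottle, and the glue bottle, looked unmoved by eye. The arm hid both rolls in the last top view. It only passed well above them, and the part of the tape roll visible in the side view looked unchanged.

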